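Open the reagent locker by its pop-out T-handle

ROBOT

A 6-joint arm with a two-finger parallel gripper is mounted at the origin on the work surface; the furniture and walls round the work are solid. World frame = base frame: x ahead of the robot, y to its left, z up, the work surface at z = 0. Lengths are in m, angles in rad, forces in N, time in s.
With the tool pointing down it reaches from about 0.325 to 0.925 m from the base axis. Payload 3.1 kg.
Tool frame: the origin (TCP) lies at the very end of the fingers, on their centre line; the grasp point (between the pads) lies 19 mm behind it; z points along the fingers, y is the line along which they close (so a half turn about z gives the same grasp; the last joint's range is limited). The gripper opens to 85 mm and grips with 20 to 120 N. Pads are 22 mm wide; open, the fingers measure 114 mm over their backs; the gripper's body (76 mm by 85 mm) begins 54 mm behind the grasp point. The pads swing forward as they close: fully open they stand 13 mm farther back than shut.
Start: joints at [-1.386, 0.217, 1.613, -0, 1.311, -0.112], TCP at [0.183, -0.598, 0.231] pointing down, gripper open.
Joint ranges: [-2.75, 2.75], [-0.78, 2.1], [0.31, 2.55], [-1.13, 4.27], [0.13, 2.63], [-2.58, 2.58]. Speed limits (rad/s): [2.79, 2.79, 3.14, 3.14, 3.14, 3.14].

INTERFACE

Orientations are given as a 3x3 rotation matrix whose columns are the frame's x, y, z axes.
In Python, from station import ctrl gives the robot as it stands.
- The arm moves only by the tool carry_out, never from a script. Its arguments are lists of equal length, an entry for each row: "angular": the turn, a rotation vector about the world's x, y, z in normalised numbers (1 is 180 degrees), a list of three; "xyz": the shift along the world's x, y, z in fractions of the full range, 1 being 750 mm, a list of three; "gripper": the finger opening in cm, from 0 to 8.54. In form: {"angular": [[ax, ay, az], ...], "xyz": [[tx, ty, tz], ...], "gripper": [gripper, ...]}. A call has 1 to 12 rows; each row is the pose to reach, as a shift and turn from the pose commanded when the call began; what a row does not reach only later rows make up. A row lasts 1/8 s, in which the tool goes at most 62.5 mm and 10.7 degrees, less where a joint would pass 70% of its speed; a pose out of reach is approached as far as the arm can. A call with a gripper value outside its range is refused whole. The fingers move at their own pace and stop on an object; "grip_force" is the grip in N (left out, the last holds). Time passes only in rows, so rows that repeat a pose let the fingers close. It gives the time, the measured TCP pose, the force, the opening and the grip force at its end, in the units of the state.
- ctrl.get_state(): the state, without advancing time (a new reading comes with each control period).
- ctrl.capture(name): name is "side" or "top"; returns a dict with "color" (400x640x3 uint8, blue, green, red), "camera_matrix" (3x3 intrinsics, pixels), "world_from_camera" (4x4, takes a point from camera to world coordinates). Camera axes: x right, y up, looking along -z (the intrinsics and any distortion apply to the point x, -y, -z); pixel columns grow to the right and rows downward; lengths in m; the calibration is good to about 2 mm. A picture is of the moment at which its call begins. There is no depth.
- ctrl.close_job(): hands the job in; it is judged then, once.
Trained networks look in a picture, given as the dict that the camera call returned (one of the last four; its "shot" number tells which), for a name from the list of things; names that differ only in an ending like _2 or _b are one class to them, and where a whole thing is asked for, a point or a joint stands for the part that bears it (a point fixed in the world has none). Each returns a list of dicts, best first, with "confidence" (0 to 1); they miss things now and then, are a little off and sometimes report something else, mostly with a low value. They report only what shows in the picture. A call takes as long as a camera call.
- ctrl.recognise(picture, target): "box" ([left, top, right, bottom] in pixels, round what is visible of it).
- ctrl.outline_of(picture, target): "mask" (400x640 bool, what is visible of it) and "box" ([left, top, right, bottom] in pixels, round what is visible of it).
- ctrl.landmark_of(picture, target): "point" ([column, row] in pixels: a listed point, or the origin of a listed thing).
The state is a dict: "clock": time; "q": joint angles; "joint_velocities": joint speeds; "joint_efforts": joint torques, N m; "tool_pos": TCP position; "orientation": TCP orientation; "wrist_force": force on the tool from outside, world axes, zero at the start; "ft_torque": the same for the moment, N m; "grip_width": opening from 0.0 (shut) to 1.0 (fully open); "grasp_force": force on a finger pad.
Only numpy, scipy, OpenCV 4.12 (cv2) and the standard library are available. Lean on these libraries where they do the work, as an engineer would, in place of code of your own. Each camera call takes 0.05 s, during which the arm holds its last target. There are 200 camera calls.

TASK

Open the grey sloping-lid reagent locker: gently press the button in the middle of its sunk T-handle until the handle pops out, turn the handle anticlockwise to its stop to unlatch the lid, then raise the lid to about 45 degrees and leave it standing open with the handle still turned. The locker is light and only stands on small plastic feet, so let the handle guide your hand and do not make the locker shift on the bench; leave the things around it alone.

Things in the scene. Friction and masses are not known exactly. Their poses are not given: they have to be found in the camera images.
- locker: Grey sheet-steel locker, 200 deep x 240 wide, 172 high at the back, 99 at the front, 2.4 kg, loose on four plastic feet: it slides at about 7 N of side force. Origin: centre of its underside on the bench; x to its back, y to its left, z up; its front (-x) faces the robot. Lid 248 wide, 214 long, sloping 20 degrees down to the front when shut, hinged along the back top edge.
- hinge (a point): Middle of the lid's hinge line, on the locker at x = 100, y = 0, z = 172 mm of its frame; axes as the locker's. The hinge line runs along y. Lid frame (turns with the lid): origin here, -x down the slope to the front edge, y left, z out of the lid's outer side (leaning 20 degrees towards the robot when shut). All lid sizes here are in that frame.
- latch_place (a point): Nominal centre of the latch face with the lid fully shut: lid x = -130, y = 0, z = 5 mm; axes as the shut lid's; fixed to the locker. Latch: dark steel plate 137 x 72 mm with a cup, the handle's axis along z at its centre. It is clamped in slots and really sits up to 13 mm up or down the slope (along x) from here; this is not measured: see it, or feel it as side force on turning.
- handle (a joint): T-handle sliding out along its axis: 0 sunk and caught, 0.030 m popped out (5 N spring). Bar 68 x 20 x 12 mm, sunk along the slope, top 2 mm above the latch face (out: 32), 3 mm from the cup's sides, so not to be gripped or turned; 12 mm stem. Button in its middle: 15 mm across, top 9 mm above the face, travel 5, 4.5 N fully in, releases in the last mm; the handle then pushes up with 8 N.
- spindle (a joint): Turn of the T-handle about its axis: 0 bar along the slope (latched), growing anticlockwise as seen looking down on the lid, hard stop at 1.4 rad. The cam on it holds the lid down until 0.4 to 0.75 rad; pressed up by the seal it takes 0.3 to 0.5 N m to turn, and it stays where it is left.
- lid (a joint): Opening of the lid: 0 fully shut, grows as the front edge rises, stop at 1.1 rad. Latched, it rests on its rubber seal anywhere between 0.002 and 0.03 rad (the button up to 4 mm higher than with the lid fully shut); unlatched, the seal springs it up to 0.04 to 0.15 rad. It is balanced and stays at any angle; raising it takes about 3 N at the handle.
- jar_red: White jar with a red screw cap, 50 across, 72 high, standing to the right of the locker; a bystander. Origin: centre of its base.
- bottle_e: Amber bottle with a white cap, 62 across, 185 high, at the back, right of the locker; a bystander. Origin: centre of its base.

How it is judged:
On the way, in this order (a step that is already met when the one before it is completed fails the run):
1. the T-handle has popped out (value of joint handle above 0.024 m and value of joint spindle below 0.3 rad), for 0.1 s.
2. the handle is turned to its stop (value of joint spindle above 1.25 rad), for 0.1 s.
At the end, for the whole second after the job is handed in: The lid stands open by itself, more than 0.6 rad (34 degrees) from shut and at rest, with the handle still turned by more than 1.2 rad (value of joint lid above 0.6 rad and velocity of joint lid between -0.05 and 0.05 rad/s and value of joint spindle above 1.2 rad); the robot touches nothing.
It fails at once if the fingers press on the locker with more than 15 N before the handle is out (contact force between the fingers and locker above 15 N and value of joint handle below 0.012 m).
It fails at once if the locker is shifted on the bench by more than 3 mm (distance of locker from where it was at the start of the episode above 0.003 m).
It fails at once if a bystander is moved by more than 20 mm (distance of any of jar_red, bottle_e from where it was at the start of the episode above 0.02 m).
It also fails if it takes over 58 s, if anything falls off the work surface, if the arm or the gripper's body presses on something with over 40 N, if the wrist force passes 120 N, or if a joint passes its speed limit or range.

## Working session

There is one attempt and no reset: what is moved stays moved. The work goes in short steps, Python scripts to look and compute and a tool call to move; the robot and the scene stay as the last step left them, time stands still between calls to the robot, and variables do not carry over. Pictures are saved under pics/ and viewed, at most 10 in all, crops included, and the job is handed in when it is done.

Besides the shell and the picture viewer there is one more tool, called after ">>>" as name(argument=value, ...) on one line, values as JSON. carry_out: Moves the arm, as the interface text tells. Its arguments: {"type":"object","properties":{"angular":{"type":"array","items":{"type":"array","items":{"type":"number"}}},"xyz":{"type":"array","items":{"type":"array","items":{"type":"number"}}},"gripper":{"type":"array","items":{"type":"number"}},"grip_force":{"type":"number"}},"required":["angular","xyz","gripper"]}

```bash
ls; mkdir -p pics; python3 - <<'E'
from station import ctrl
import cv2,numpy as np
np.set_printoptions(precision=4,suppress=True)
s=ctrl.get_state(); print(s['clock'],s['tool_pos'],s['orientation'],s['wrist_force'])
ims=[]
for n in ['side','top']:
    p=ctrl.capture(n); ims.append(p['color']); cv2.imwrite(f'pics/{n}0.png',p['color'])
    print(n,p['camera_matrix'],p['world_from_camera'],p.get('shot'),p.keys())
    for t in ['locker','hinge','latch_place','handle','jar_red','bottle_e']:
        for d in ctrl.landmark_of(p,t)[:2]: print(' lm',t,d['confidence'],np.array(d['point']))
    for t in ['handle','locker','latch_place']:
        for d in ctrl.recognise(p,t)[:2]: print(' box',t,d['confidence'],np.array(d['box']))
E
```

```text
pics
0.0 [ 0.1827 -0.5969  0.23  ] [[ 0.9563  0.2925 -0.0004]
 [ 0.2925 -0.9563  0.0024]
 [ 0.0003 -0.0024 -1.    ]] [ 0.4926 -0.3058  0.0445]
side [[479.038    0.     323.8321]
 [  0.     479.038  202.1132]
 [  0.       0.       1.    ]] [[-0.8869  0.283  -0.3651  0.073 ]
 [-0.4618 -0.5634  0.685   0.7614]
 [-0.0118  0.7762  0.6304  0.779 ]
 [ 0.      0.      0.      1.    ]] 1 dict_keys(['color', 'camera_matrix', 'world_from_camera', 'shot'])
 lm hinge 0.7 [275.4 184.8]
 lm latch_place 0.94 [329.1 211.6]Traceback (most recent call last):
  File "<stdin>", line 10, in <module>
ValueError: it knows: bottle, hinge, jar_red, latch_place, locker
```

```bash
python3 - <<'E'
from station import ctrl
import cv2,numpy as np
np.set_printoptions(precision=4,suppress=True)
for n in ['side','top']:
    p=ctrl.capture(n); cv2.imwrite(f'pics/{n}0.png',p['color'])
    if n=='top': print(n,p['camera_matrix'],p['world_from_camera'])
    for t in ['locker','hinge','latch_place','jar_red','bottle']:
        for d in ctrl.landmark_of(p,t)[:2]: print(n,' lm',t,d['confidence'],np.array(d['point']))
E
```

```text
side  lm locker 0.92 [321.9 255.6]
side  lm hinge 0.89 [270.9 186.5]
side  lm jar_red 0.88 [391.5 208.7]
side  lm bottle 0.68 [345.2 185.7]
top [[371.2004   0.     330.8942]
 [  0.     371.2004 199.7165]
 [  0.       0.       1.    ]] [[-0.0189  0.9914 -0.1298  0.3305]
 [-0.9996 -0.0217 -0.0199  0.0352]
 [-0.0225  0.1293  0.9913  1.0284]
 [ 0.      0.      0.      1.    ]]
top  lm locker 0.6 [320.8 209.8]
top  lm hinge 0.89 [307.6 158.3]
top  lm latch_place 0.83 [317.9 212.5]
top  lm jar_red 0.78 [397.1 240.3]
top  lm bottle 0.66 [413.  181.6]
```

View pics/side0.png

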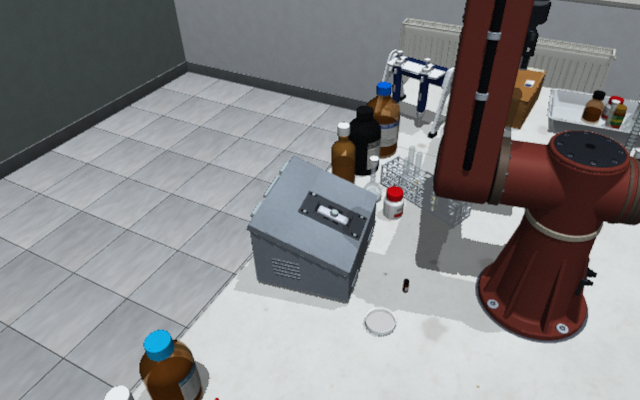

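View pics/top0.png

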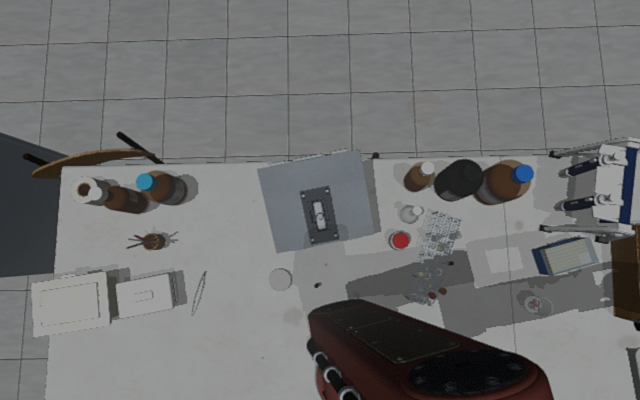

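```bash
cat > h.py <<'E'
import numpy as np, cv2
np.set_printoptions(precision=4,suppress=True)
def proj(p,X):
    T=np.linalg.inv(p['world_from_camera']); c=np.atleast_2d(X)@T[:3,:3].T+T[:3,3]
    K=p['camera_matrix']; return np.c_[K[0,2]-K[0,0]*c[:,0]/c[:,2], K[1,2]+K[1,1]*c[:,1]/c[:,2]]
def ray(p,uv):
    K=p['camera_matrix'];d=np.array([(uv[0]-K[0,2])/K[0,0],-(uv[1]-K[1,2])/K[1,1],-1])
    T=p['world_from_camera']; d=T[:3,:3]@d; return T[:3,3],d/np.linalg.norm(d)
def lidR(a):  # lid frame in locker frame: -x down the slope; a = opening
    t=np.radians(20)-a   # slope downwards to front
    return np.array([[np.cos(t),0,-np.sin(t)],[0,1,0],[np.sin(t),0,np.cos(t)]])
def pose(x,y,yaw):
    c,s=np.cos(yaw),np.sin(yaw); return np.array([[c,-s,0],[s,c,0],[0,0,1]]),np.array([x,y,0])
def lid2w(P,a,X):
    R,t=pose(*P); return (np.atleast_2d(X)@lidR(a).T+[.1,0,.172])@R.T+t
def hullpts(P,a):
    R,t=pose(*P)
    B=np.array([[x,y,z] for x in(-.1,.1) for y in(-.12,.12) for z in(0,(.099 if x<0 else .172))])
    L=np.array([[x,y,z] for x in(-.214,0) for y in(-.124,.124) for z in(0,.003)])
    return np.r_[B@R.T+t, lid2w(P,a,L)]
E
python3 - <<'E'
from station import ctrl
from h import *
from scipy.optimize import minimize
import pickle
ps={n:ctrl.capture(n) for n in ['side','top']}; ms={}
for n,p in ps.items():
    ms[n]=ctrl.outline_of(p,'locker')[0]; print(n,ms[n]['confidence'],ms[n]['box'])
pickle.dump((ps,ms),open('v.pkl','wb'))
def cost(v,ns=('side','top')):
    c=0
    for n in ns:
        m=np.zeros((1600,2560),np.uint8); h=cv2.convexHull(proj(ps[n],hullpts(v[:3],.015)).astype(np.float32))
        cv2.fillConvexPoly(m,np.round(h*4+1.5).astype(int),255)
        m=cv2.resize(m,(640,400),interpolation=cv2.INTER_AREA)/255.
        c+=np.abs(m-ms[n]['mask']).sum()
    return c
for ns in (('side','top'),('side',),('top',)):
    r=minimize(cost,[.47,.06,.2],args=(ns,),method='Nelder-Mead',options=dict(initial_simplex=[[.47,.06,.2],[.5,.06,.2],[.47,.09,.2],[.47,.06,.05]],xatol=1e-4))
    print(ns,r.x,r.fun)
    if len(ns)==2: P=r.x
for n,p in ps.items():
    print(n,'latch',proj(p,lid2w(P,.015,[[-.13,0,.005]])),'hinge',proj(p,lid2w(P,.015,[[0,0,0]])))
out=[]
for n,(u,v,w) in {'side':(245,150,140),'top':(250,140,140)}.items():
    im=ps[n]['color'].copy()
    k=5.5;hh=105
    big=cv2.resize(im[v:v+hh,u:u+w],None,fx=k,fy=k,interpolation=cv2.INTER_CUBIC)[:600]
    h=cv2.convexHull(proj(ps[n],hullpts(P,.015)).astype(np.float32))
    cv2.polylines(big,[np.round((h-[u,v]+.5)*k).astype(int)],True,(0,0,255),1)
    cv2.imwrite(f'pics/c_{n}.png',big)
E
```

```text
side 0.57 [249.3, 155.2, 375.9, 299.8]
top 0.76 [257.5, 149.0, 374.7, 252.6]
('side', 'top') [0.4487 0.0889 0.191 ] 1075.4
('side',) [0.4524 0.0809 0.1785] 493.478431372549
('top',) [0.4456 0.0893 0.172 ] 281.7607843137255
side latch [[327.887  211.4348]] hinge [[270.7097 187.1954]]
top latch [[318.2649 209.3603]] hinge [[306.6404 156.5533]]
```

View pics/c_side.png

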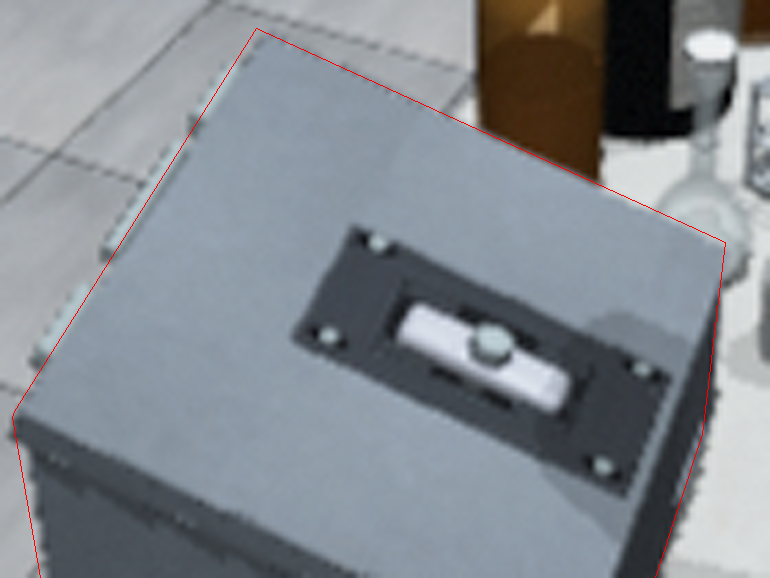

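View pics/c_top.png

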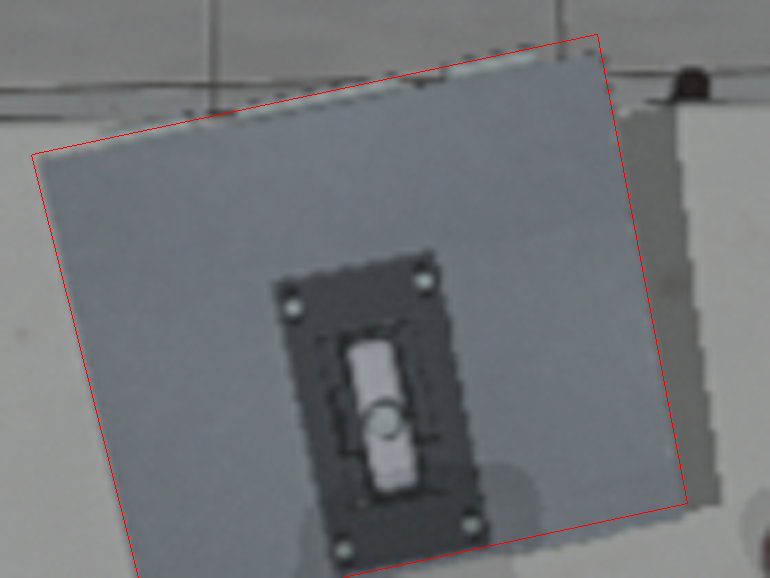

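```bash
cat > fit.py <<'E'
from h import *
import pickle
from scipy.optimize import least_squares
ps,ms=pickle.load(open('v.pkl','rb'))
c=lambda o,L:np.array([[x/5.5+o[0]-.5,y/5.5+o[1]-.5] for x,y in L])
S,T=(245,150),(250,140)
# plate corners: back-right, back-left, front-right, front-left
pl={'side':c(S,[(355,228),(295,340),(668,375),(627,495)]),'top':c(T,[(433,252),(277,284),(489,533),(335,572)])}
ld={'side':(c(S,[(258,30),(725,243),(13,415)]),[(0,-.124),(-.214,-.124),(0,.124)]),'top':(c(T,[(38,158),(598,52),(686,503)]),[(0,.124),(0,-.124),(-.214,-.124)])}
bt={'side':c(S,[(491,338)]),'top':c(T,[(385,419)])}
def res(v,full=False):
    P,a,d=v[:3],v[3],v[4]; r={}
    for n in ps:
        X=[[-.13+d+sx*.0685,sy*.036,.005] for sx in(1,-1) for sy in(-1,1)]
        r[n+'plate']=proj(ps[n],lid2w(P,a,X))-pl[n]
        r[n+'lid']=(proj(ps[n],lid2w(P,a,[[x,y,.001] for x,y in ld[n][1]]))-ld[n][0])*.5
        r[n+'btn']=(proj(ps[n],lid2w(P,a,[[-.13+d,0,.014]]))-bt[n])*2
    return r if full else np.r_[np.concatenate([q.ravel() for q in r.values()]),(a-.015)/.008*.5]
r=least_squares(res,[.45,.085,.18,.015,0],loss='soft_l1')
print(r.x,r.cost)
for k,q in res(r.x,True).items(): print(k,q.round(1).tolist())
P=r.x[:3]
print('button top',lid2w(P,r.x[3],[-.13+r.x[4],0,.014]),'hinge',lid2w(P,0,[0,0,0]))
a,b=[ray(ps[n],bt[n][0]) for n in('side','top')]
A=np.c_[a[1],-b[1]];t=np.linalg.lstsq(A,b[0]-a[0],rcond=None)[0]
print('tri',a[0]+t[0]*a[1],b[0]+t[1]*b[1])
E
python3 fit.py
```

```text
[ 0.4475  0.0886  0.1842  0.0075 -0.0113] 6.346193585106441
sideplate [[-0.1, -0.8], [-0.4, -0.4], [0.9, -0.4], [0.4, 0.1]]
sidelid [[0.1, 0.1], [0.1, 0.6], [0.2, -0.1]]
sidebtn [[1.7, 0.8]]
topplate [[-0.1, -1.3], [-1.2, -1.0], [0.8, 1.2], [0.2, 0.0]]
toplid [[-0.4, -0.3], [0.1, -1.3], [-0.1, 0.3]]
topbtn [[-0.4, -1.1]]
button top [[0.4103 0.0817 0.1379]] hinge [[0.5458 0.107  0.172 ]]
tri [0.4119 0.0824 0.1389] [0.4089 0.0812 0.1386]
```

```bash
cat >> h.py <<'E'
from scipy.spatial.transform import Rotation as Ro
PL=np.array([.4475,.0886,.1842]); A0=.0075; D=-.0113
def goal(X,a=A0,turn=0.):
    """TCP at lid-frame point X with tool pointing into lid, turned anticlockwise by turn (rad)"""
    R,t=pose(*PL); L=R@lidR(a)
    Rt=L@Ro.from_rotvec([0,0,turn]).as_matrix()@np.diag([1,-1,-1])
    return lid2w(PL,a,X)[0],Rt
def step(s,g):
    return 'xyz cm',((g[0]-s['tool_pos'])*100).round(2),'ang deg',np.degrees(Ro.from_matrix(g[1]@np.array(s['orientation']).T).as_rotvec()).round(2)
E
python3 - <<'E'
from station import ctrl
from h import *
s=ctrl.get_state(); print(step(s,goal([-.13+D,0,.014+.06]))); print(goal([-.13+D,0,.014+.06]))
E
```

```text
('xyz cm', array([20.77, 67.57, -3.69]), 'ang deg', array([  4.67, -19.02,  -6.39]))
(array([0.3906, 0.078 , 0.1944]), array([[ 0.9263,  0.1832,  0.3293],
       [ 0.1726, -0.9831,  0.0614],
       [ 0.335 ,  0.    , -0.9422]]))
```

Careful with the scale: shifts go in shares of 750 mm and turns go in shares of 180 degrees. That gives: 67.57 cm / 75 = 0.9009, 20.77 cm / 75 = 0.2769, -19.02 degrees / 180 = -0.1057.

>>> carry_out(angular=[[0, 0, 0], [0, 0, 0], [0, 0, 0], [0, 0, 0], [0, 0, 0], [0, 0, 0], [0, 0, 0], [0.0083, -0.0333, -0.0111], [0.0167, -0.0667, -0.0222], [0.0259, -0.1057, -0.0355], [0.0259, -0.1057, -0.0355], [0.0259, -0.1057, -0.0355]], xyz=[[0, 0.0533, 0.0667], [0.0267, 0.1333, 0.0933], [0.0533, 0.2133, 0.0933], [0.08, 0.2933, 0.0933], [0.1067, 0.3733, 0.0933], [0.1333, 0.4533, 0.0933], [0.16, 0.5333, 0.0933], [0.1933, 0.6133, 0.0933], [0.2267, 0.6933, 0.0933], [0.2533, 0.7733, 0.0933], [0.2769, 0.84, 0.0667], [0.2769, 0.9009, 0.0133]], gripper=[0, 0, 0, 0, 0, 0, 0, 0, 0, 0, 0, 0], grip_force=20)

```text
clock: 2.5
tool_pos: [0.3924, 0.076, 0.2476]
orientation: [[0.923, 0.184, 0.338], [0.173, -0.983, 0.062], [0.344, 0.002, -0.939]]
wrist_force: [1.2, -0.2, -1.6]
grip_width: -0.001
grasp_force: 0.0
```

```bash
python3 - <<'E'
from station import ctrl
from h import *
s=ctrl.get_state(); print(s['clock'],s['q'],s['wrist_force'],s['ft_torque'],s['tool_pos']);print(step(s,goal([-.13+D,0,.014+.06])))
p=ctrl.capture('side'); cv2.imwrite('pics/s2.png',cv2.resize(p['color'][110:270,230:444],None,fx=3.7,fy=3.7))
E
```

```text
2.5 [-0.0442 -0.6035  2.3078  0.086   1.0959  1.3153] [ 1.2135 -0.2077 -1.5819] [-0.0057  0.1751  0.0055] [0.3924 0.076  0.2476]
('xyz cm', array([-0.19,  0.2 , -5.32]), 'ang deg', array([ 0.  ,  0.55, -0.04]))
```

View pics/s2.png

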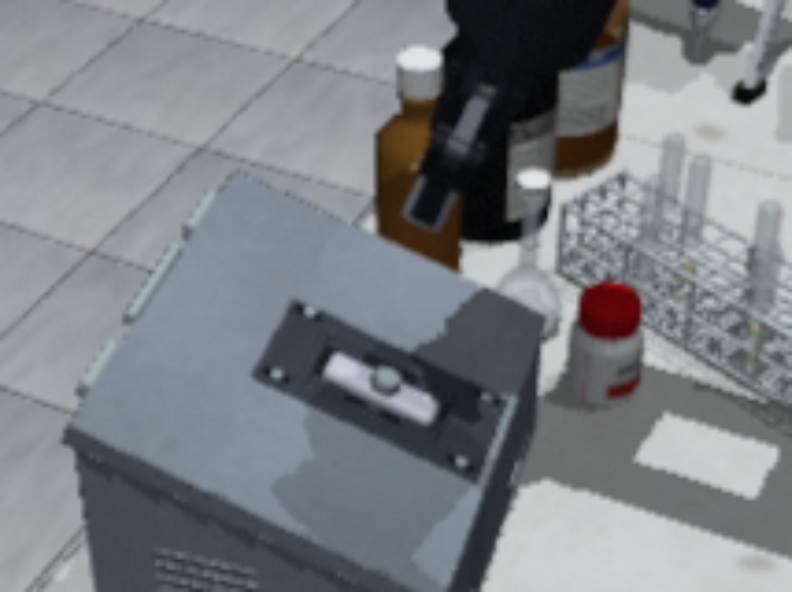

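To row units: -8.33 cm / 75 = -0.1111, 1.34 cm / 75 = 0.0179.

>>> carry_out(angular=[[0, 0, 0], [0, 0, 0], [0, 0, 0], [0, 0, 0], [0, 0, 0]], xyz=[[0.0027, 0, -0.04], [0.0107, 0.0013, -0.08], [0.0179, 0.0023, -0.1111], [0.0179, 0.0023, -0.1111], [0.0179, 0.0023, -0.1111]], gripper=[0, 0, 0, 0, 0])

```text
clock: 3.18
tool_pos: [0.4043, 0.0757, 0.1622]
orientation: [[0.926, 0.183, 0.331], [0.172, -0.983, 0.061], [0.336, 0.0, -0.942]]
wrist_force: [-0.9, 0.0, 0.9]
grip_width: -0.004
grasp_force: 0.0
```

```bash
python3 - <<'E'
from station import ctrl
from h import *
s=ctrl.get_state(); print(s['clock'],s['q'],s['wrist_force'],s['ft_torque'],s['tool_pos']);print(step(s,goal([-.13+D,0,.014+.02])))
for n,(u,v) in {'side':(270,150),'top':(270,165)}.items():
    p=ctrl.capture(n); c=cv2.resize(p['color'][v:v+75,u:u+100],None,fx=4,fy=4,interpolation=cv2.INTER_CUBIC)
    q=proj(p,np.r_[[s['tool_pos']],lid2w(PL,A0,[-.13+D,0,.014])]); print(n,q.round(1).tolist())
    for x in q: cv2.circle(c,tuple(int(z) for z in (x-[u,v]+.5)*4),3,(0,0,255),-1)
    if n=='side': a=c
cv2.imwrite('pics/s3.png',np.hstack([a,c]))
E
```

```text
3.175 [-0.043  -0.4545  2.385   0.0983  0.8786  1.2938] [-0.9145  0.0451  0.901 ] [-0.0529  0.1329 -0.0225] [0.4043 0.0757 0.1622]
('xyz cm', array([-0.05,  0.47, -0.55]), 'ang deg', array([-0.01,  0.08,  0.01]))
side [[338.6, 201.4], [334.6, 211.4]]
top [[321.3, 216.7], [319.3, 215.1]]
```

View pics/s3.png

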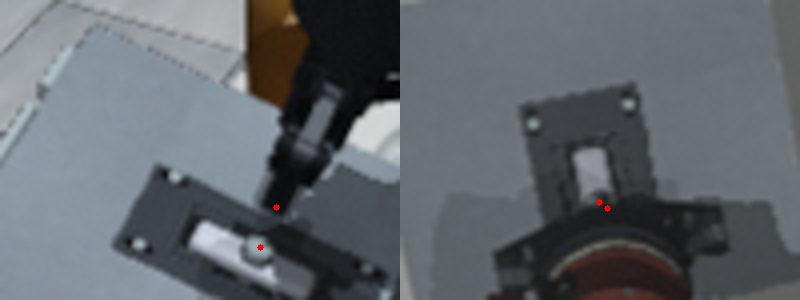

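To row units: 0.4 cm / 75 = 0.0053.

>>> carry_out(angular=[[0, 0, 0], [0, 0, 0], [0, 0, 0]], xyz=[[0, 0, 0], [0, 0.0053, 0], [0, 0.0053, 0]], gripper=[0, 0, 0])

```text
clock: 3.65
tool_pos: [0.4038, 0.0801, 0.1614]
orientation: [[0.926, 0.184, 0.33], [0.173, -0.983, 0.062], [0.335, -0.0, -0.942]]
wrist_force: [-0.2, -0.6, -0.6]
grip_width: 0.001
grasp_force: 0.0
```

```bash
cat > st.py <<'E'
from station import ctrl
from h import *
import sys
s=ctrl.get_state(); R=lidR(A0); Rw=pose(*PL)[0]@R
f=Rw.T@s['wrist_force']; x=(s['tool_pos']-lid2w(PL,A0,[0,0,0])[0])@Rw
print(s['clock'],'pos',s['tool_pos'],'lidpos mm',x*1e3,'F world',s['wrist_force'],'F lid',f,'T lid',Rw.T@s['ft_torque'],'w',s['grip_width']*85.4,s['grasp_force'],'qv',np.abs(s['joint_velocities']).max(),'q',s['q'])
E
python3 st.py
```

```text
3.65 pos [0.4038 0.0801 0.1614] lidpos mm [-139.7076   -0.3835   38.4278] F world [-0.239  -0.646  -0.6381] F lid [-0.5466 -0.5913 -0.4829] T lid [-0.0423  0.1455 -0.0159] w 0.10639590330796464 0.0 qv 0.005455587996028563 q [-0.0288 -0.4512  2.3845  0.0927  0.8755  1.3098]
```

To row units: -1.6 cm / 75 = -0.0213, -1.2 cm / 75 = -0.016.

>>> carry_out(angular=[[0, 0, 0], [0, 0, 0], [0, 0, 0], [0, 0, 0]], xyz=[[0.0013, 0.0004, -0.008], [0.0033, 0.0007, -0.016], [0.0053, 0.0009, -0.0213], [0.0053, 0.0009, -0.0213]], gripper=[0, 0, 0, 0])

```text
clock: 4.15
tool_pos: [0.4073, 0.0805, 0.1443]
orientation: [[0.927, 0.183, 0.328], [0.172, -0.983, 0.061], [0.334, -0.0, -0.943]]
wrist_force: [0.1, 0.0, 0.5]
grip_width: 0.001
grasp_force: 0.0
```

```bash
python3 st.py
```

```text
4.15 pos [0.4073 0.0805 0.1443] lidpos mm [-142.1141   -0.6129   21.1658] F world [0.063  0.0406 0.522 ] F lid [0.2403 0.0284 0.4686] T lid [-0.0057  0.164   0.0132] w 0.08063340098089189 0.0 qv 0.009366177059619396 q [-0.0268 -0.4082  2.3921  0.0956  0.8269  1.3069]
```

>>> carry_out(angular=[[0, 0, 0], [0, 0, 0], [0, 0, 0], [0, 0, 0]], xyz=[[0.0005, 0.0001, -0.0013], [0.0013, 0.0004, -0.0033], [0.0024, 0.0007, -0.006], [0.0024, 0.0007, -0.006]], gripper=[0, 0, 0, 0])

```text
clock: 4.65
tool_pos: [0.4094, 0.081, 0.1405]
orientation: [[0.926, 0.183, 0.329], [0.173, -0.983, 0.061], [0.335, -0.0, -0.942]]
wrist_force: [-0.1, 0.1, 0.3]
grip_width: -0.001
grasp_force: 0.0
```

```bash
python3 st.py
```

```text
4.65 pos [0.4094 0.081  0.1405] lidpos mm [-141.3638   -0.4727   16.7809] F world [-0.0674  0.0963  0.3243] F lid [0.0628 0.1071 0.3218] T lid [-0.0206  0.1593 -0.0479] w -0.07904756548853586 0.0 qv 0.0026819077004260825 q [-0.0249 -0.3948  2.3919  0.0961  0.8124  1.3072]
```

To row units: -0.3 cm / 75 = -0.004, -0.2 cm / 75 = -0.0027.

>>> carry_out(angular=[[0, 0, 0], [0, 0, 0], [0, 0, 0], [0, 0, 0]], xyz=[[0.0005, 0.0001, -0.0013], [0.0009, 0.0003, -0.0027], [0.0015, 0.0003, -0.004], [0.0015, 0.0003, -0.004]], gripper=[0, 0, 0, 0])

```text
clock: 5.15
tool_pos: [0.4107, 0.0812, 0.1378]
orientation: [[0.926, 0.183, 0.329], [0.173, -0.983, 0.062], [0.335, -0.0, -0.942]]
wrist_force: [-1.7, -0.5, 2.3]
grip_width: -0.0
grasp_force: 1.8
```

```bash
python3 st.py
```

```text
5.15 pos [0.4107 0.0812 0.1378] lidpos mm [-141.0156   -0.5087   13.8657] F world [-1.688  -0.4963  2.3236] F lid [-0.8709 -0.1788  2.7756] T lid [0.0099 0.3066 0.0345] w -0.040401616666429205 1.7905465140938759 qv 0.0021897811060526485 q [-0.0242 -0.3858  2.3917  0.0967  0.8032  1.3068]
```

To row units: -0.19 cm / 75 = -0.0025, -0.09 cm / 75 = -0.0012.

>>> carry_out(angular=[[0, 0, 0], [0, 0, 0], [0, 0, 0]], xyz=[[0.0004, 0.0001, -0.0012], [0.0009, 0.0001, -0.0025], [0.0009, 0.0001, -0.0025]], gripper=[0, 0, 0])

```text
clock: 5.52
tool_pos: [0.4114, 0.0813, 0.1358]
orientation: [[0.926, 0.183, 0.33], [0.172, -0.983, 0.062], [0.335, -0.0, -0.942]]
wrist_force: [-1.2, -0.2, 3.3]
grip_width: 0.001
grasp_force: 2.0
```

```bash
python3 st.py
```

```text
5.525 pos [0.4114 0.0813 0.1358] lidpos mm [-141.0021   -0.5357   11.6962] F world [-1.1691 -0.2387  3.2975] F lid [-0.0196 -0.0205  3.5066] T lid [0.1036 0.3292 0.0271] w 0.11191249710274404 2.0260107703506947 qv 0.0015002026512374745 q [-0.0239 -0.3797  2.3921  0.0972  0.7965  1.3065]
```

To row units: -0.14 cm / 75 = -0.0019, -0.08 cm / 75 = -0.0011.

>>> carry_out(angular=[[0, 0, 0], [0, 0, 0], [0, 0, 0]], xyz=[[0.0004, 0.0001, -0.0011], [0.0007, 0.0001, -0.0019], [0.0007, 0.0001, -0.0019]], gripper=[0, 0, 0])

```text
clock: 5.9
tool_pos: [0.4119, 0.0814, 0.1346]
orientation: [[0.926, 0.183, 0.329], [0.173, -0.983, 0.062], [0.335, -0.0, -0.942]]
wrist_force: [-4.2, -0.2, 7.4]
grip_width: -0.002
grasp_force: 3.7
```

```bash
python3 st.py
```

```text
5.9 pos [0.4119 0.0814 0.1346] lidpos mm [-140.945    -0.5381   10.4169] F world [-4.2057 -0.1645  7.362 ] F lid [-1.4581  0.6086  8.3317] T lid [0.0874 0.4585 0.0186] w -0.19870139675290546 3.676929585635662 qv 0.0015418670331442115 q [-0.0235 -0.3756  2.3919  0.0973  0.7929  1.3064]
```

To row units: 7.5 cm / 75 = 0.1, 5.6 cm / 75 = 0.0747.

>>> carry_out(angular=[[0, 0, 0], [0, 0, 0], [0, 0, 0], [0, 0, 0], [0, 0, 0], [0, 0, 0], [0, 0, 0]], xyz=[[-0.0027, -0.0005, 0.0067], [-0.0067, -0.0013, 0.0187], [-0.0133, -0.0024, 0.0373], [-0.0187, -0.0035, 0.0533], [-0.0267, -0.0049, 0.0747], [-0.0347, -0.0067, 0.1], [-0.0347, -0.0067, 0.1]], gripper=[0, 0, 0, 0, 0, 0, 0])

```text
clock: 6.78
tool_pos: [0.3867, 0.0762, 0.211]
orientation: [[0.925, 0.183, 0.333], [0.172, -0.983, 0.061], [0.339, 0.001, -0.941]]
wrist_force: [0.4, 0.1, 0.3]
grip_width: 0.002
grasp_force: 0.0
```

```bash
python3 st.py; python3 - <<'E'
from station import ctrl
from h import *
for n,(u,v) in {'side':(270,150),'top':(270,165)}.items():
    p=ctrl.capture(n); c=cv2.resize(p['color'][v:v+75,u:u+100],None,fx=4,fy=4,interpolation=cv2.INTER_CUBIC)
    q=proj(p,lid2w(PL,A0,[[-.13+D,0,.005+.032],[-.13+D+.034,0,.005+.032],[-.13+D-.034,0,.005+.032]])); print(n,q.round(1).tolist())
    for x in q: cv2.circle(c,tuple(int(z) for z in (x-[u,v]+.5)*4),2,(0,0,255),-1)
    if n=='side': a=c
cv2.imwrite('pics/s4.png',np.hstack([a,c]))
E
```

```text
6.775 pos [0.3867 0.0762 0.211 ] lidpos mm [-139.6209   -1.026    90.9943] F world [0.4164 0.0885 0.2912] F lid [0.4986 0.0107 0.1318] T lid [-0.0108  0.145  -0.0225] w 0.15988047166325464 0.0 qv 0.02876483902214193 q [-0.0436 -0.5827  2.3637  0.0885  1.0249  1.31  ]
side [[338.3, 203.9], [323.2, 196.8], [353.4, 211.0]]
top [[319.5, 217.5], [316.5, 203.7], [322.4, 231.1]]
```

View pics/s4.png

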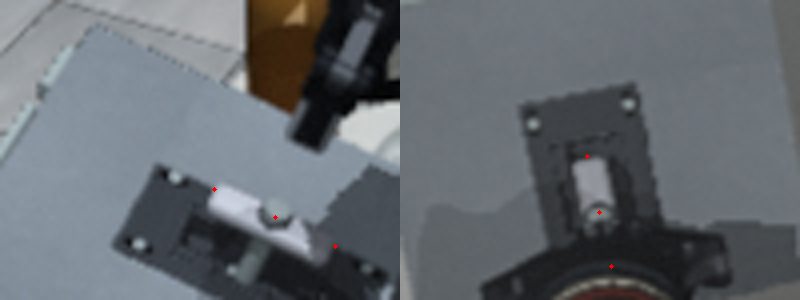

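To row units: -7.31 cm / 75 = -0.0975, -4.5 cm / 75 = -0.06.

>>> carry_out(angular=[[0, 0, 0], [0, 0, 0], [0, 0, 0], [0, 0, 0], [0, 0, 0], [0, 0, 0], [0, 0, 0], [0, 0, 0], [0, 0, 0]], xyz=[[0, 0, 0], [0, 0, 0], [-0.0013, 0.0011, -0.004], [0.0053, 0.0023, -0.0227], [0.012, 0.0035, -0.0413], [0.0187, 0.0048, -0.06], [0.0253, 0.006, -0.0787], [0.0315, 0.0072, -0.0975], [0.0315, 0.0072, -0.0975]], gripper=[4.5, 4.5, 4.5, 4.5, 4.5, 4.5, 4.5, 4.5, 4.5])

```text
clock: 8.0
tool_pos: [0.4081, 0.0819, 0.1345]
orientation: [[0.928, 0.183, 0.325], [0.173, -0.983, 0.062], [0.331, -0.001, -0.944]]
wrist_force: [0.1, 0.4, -0.1]
grip_width: 0.527
grasp_force: 0.0
```

```bash
python3 st.py
```

```text
8.0 pos [0.4081 0.0819 0.1345] lidpos mm [-144.435     0.6465   11.5268] F world [ 0.0781  0.3637 -0.0667] F lid [ 0.1128  0.3433 -0.1109] T lid [ 0.0193  0.176  -0.0271] w 45.024477269608596 0.0 qv 0.026115304732632693 q [-0.0222 -0.3842  2.3969  0.096   0.8005  1.3089]
```

To row units: 0.3 cm / 75 = 0.004, 0.04 cm / 75 = 0.0005.

>>> carry_out(angular=[[0, 0, 0], [0, 0, 0], [0, 0, 0], [0, 0, 0], [0, 0, 0]], xyz=[[0.0027, 0.0005, 0.004], [0.0027, 0.0005, 0.004], [0.0027, 0.0005, 0.004], [0.0027, 0.0005, 0.004], [0.0027, 0.0005, 0.004]], gripper=[3.5, 3, 2.6, 2.4, 2.4])

```text
clock: 8.62
tool_pos: [0.4114, 0.0822, 0.1393]
orientation: [[0.926, 0.183, 0.33], [0.173, -0.983, 0.061], [0.335, -0.0, -0.942]]
wrist_force: [-0.1, 0.2, 0.9]
grip_width: 0.28
grasp_force: 0.0
```

```bash
python3 st.py
```

```text
8.625 pos [0.4114 0.0822 0.1393] lidpos mm [-139.732     0.3176   14.9671] F world [-0.1282  0.1513  0.8562] F lid [0.1941 0.1722 0.8397] T lid [ 0.0224  0.1294 -0.0235] w 23.937312788069224 0.0 qv 0.005741882459700514 q [-0.021  -0.3859  2.3888  0.0949  0.8058  1.3114]
```

To row units: -0.13 cm / 75 = -0.0017, -0.1 cm / 75 = -0.0013.

>>> carry_out(angular=[[0, 0, 0], [0, 0, 0], [0, 0, 0], [0, 0, 0]], xyz=[[-0.0011, -0.0003, -0.0013], [-0.0013, -0.0003, -0.0017], [-0.0013, -0.0003, -0.0017], [-0.0013, -0.0003, -0.0017]], gripper=[2.35, 2.3, 2.2, 2.15])

```text
clock: 9.12
tool_pos: [0.4104, 0.082, 0.1379]
orientation: [[0.926, 0.183, 0.329], [0.172, -0.983, 0.061], [0.335, -0.0, -0.942]]
wrist_force: [-0.6, 0.2, 0.1]
grip_width: 0.255
grasp_force: 0.0
```

```bash
python3 st.py
```

```text
9.125 pos [0.4104 0.082  0.1379] lidpos mm [-141.1061    0.2961   14.0005] F world [-0.6014  0.2188  0.0689] F lid [-0.4962  0.3253  0.2495] T lid [-0.072   0.15    0.0593] w 21.768837210857036 0.0 qv 0.0019884305423396786 q [-0.0217 -0.3864  2.3919  0.0955  0.8034  1.3102]
```

To row units: 18.84 degrees / 180 = 0.1047.

>>> carry_out(angular=[[-0.0092, -0.0017, 0.0262], [-0.0183, -0.0034, 0.0523], [-0.0274, -0.0051, 0.0785], [-0.0366, -0.0068, 0.1047], [-0.0366, -0.0068, 0.1047]], xyz=[[0, 0, 0], [0, 0, 0], [0, 0, 0], [0, 0, 0], [0, 0, 0]], gripper=[2.15, 2.15, 2.15, 2.15, 2.15])

```text
clock: 9.75
tool_pos: [0.4107, 0.0827, 0.1383]
orientation: [[0.809, 0.486, 0.33], [0.495, -0.867, 0.063], [0.317, 0.112, -0.942]]
wrist_force: [-0.1, 3.7, 1.6]
grip_width: 0.252
grasp_force: 15.2
```

```bash
python3 st.py
```

```text
9.75 pos [0.4107 0.0827 0.1383] lidpos mm [-140.5671    0.9617   14.2063] F world [-0.0713  3.6888  1.6249] F lid [1.1148 3.6395 1.3282] T lid [ 0.6053  0.0002 -0.4869] w 21.498937903885636 15.20114385522902 qv 0.015348046726846167 q [-0.0213 -0.3865  2.3914  0.098   0.8033  0.9635]
```

To row units: 0.09 cm / 75 = 0.0012, 0.01 cm / 75 = 0.0001, 9.42 degrees / 180 = 0.0523.

>>> carry_out(angular=[[0, 0, 0], [-0.0092, -0.0017, 0.0262], [-0.0183, -0.0034, 0.0523], [-0.0183, -0.0034, 0.0523]], xyz=[[0.0001, 0.0012, 0.0001], [0.0001, 0.0012, 0.0001], [0.0001, 0.0012, 0.0001], [0.0001, 0.0012, 0.0001]], gripper=[2.15, 2.15, 2.15, 2.15])

```text
clock: 10.25
tool_pos: [0.4106, 0.0831, 0.1383]
orientation: [[0.712, 0.62, 0.329], [0.639, -0.766, 0.062], [0.291, 0.167, -0.942]]
wrist_force: [-1.3, 3.1, 3.0]
grip_width: 0.254
grasp_force: 13.2
```

```bash
python3 st.py
```

```text
10.25 pos [0.4106 0.0831 0.1383] lidpos mm [-140.5918    1.3392   14.2294] F world [-1.3258  3.085   2.9607] F lid [0.2961 3.2757 3.037 ] T lid [ 0.4875  0.1228 -0.4693] w 21.71997936996086 13.163467110134661 qv 0.016628344925621673 q [-0.0185 -0.3859  2.3908  0.0945  0.8036  0.7922]
```

To row units: 0.1 cm / 75 = 0.0013, 0.08 cm / 75 = 0.0011, 9.42 degrees / 180 = 0.0523.

>>> carry_out(angular=[[0, 0, 0], [-0.0092, -0.0017, 0.0262], [-0.0183, -0.0034, 0.0523], [-0.0183, -0.0034, 0.0523]], xyz=[[-0.0001, 0.0011, 0], [-0.0003, 0.0013, 0], [-0.0003, 0.0013, 0], [-0.0003, 0.0013, 0]], gripper=[2.15, 2.15, 2.15, 2.15])

```text
clock: 10.75
tool_pos: [0.411, 0.0834, 0.1385]
orientation: [[0.592, 0.735, 0.331], [0.764, -0.642, 0.06], [0.256, 0.217, -0.942]]
wrist_force: [1.8, -1.0, 1.2]
grip_width: 0.252
grasp_force: 0.6
```

```bash
python3 st.py
```

```text
10.75 pos [0.411  0.0834 0.1385] lidpos mm [-140.2015    1.532    14.2609] F world [ 1.8323 -1.0245  1.202 ] F lid [ 1.9231 -1.3428  0.592 ] T lid [-0.0901 -0.0392 -0.0006] w 21.484316705930517 0.6041664435906569 qv 0.018814544470734537 q [-0.0157 -0.3857  2.3906  0.0906  0.8019  0.6207]
```

```bash
python3 - <<'E'
from station import ctrl
from h import *
u,v=245,150
p=ctrl.capture('side'); c=cv2.resize(p['color'][v:v+105,u:u+140],None,fx=5.5,fy=5.5,interpolation=cv2.INTER_CUBIC)
for a,col in ((.0075,(0,0,255)),(.05,(0,255,255)),(.1,(0,255,0)),(.15,(255,0,0))):
    q=(proj(p,lid2w(PL,a,[[-.214,.124,.001],[-.214,-.124,.001],[0,-.124,.001]]))-[u,v]+.5)*5.5
    cv2.polylines(c,[np.round(q).astype(int)],False,col,1)
cv2.imwrite('pics/s5.png',c)
E
```

```text
(no output)
```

View pics/s5.png

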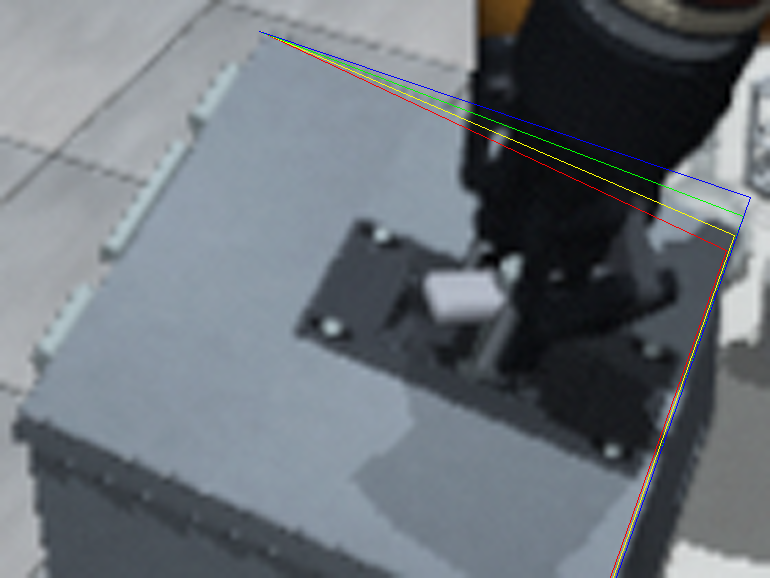

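```bash
python3 - <<'E'
from station import ctrl
from h import *
s=ctrl.get_state()
for t in (40,50,60,70,80,84): print(t,step(s,goal([-.1408,.0012,.010],.055,np.radians(t))))
E
```

```text
40 ('xyz cm', array([-0.06, -0.05,  0.24]), 'ang deg', array([-0.43,  2.76,  0.04]))
50 ('xyz cm', array([-0.06, -0.05,  0.24]), 'ang deg', array([-3.5 ,  2.19,  9.54]))
60 ('xyz cm', array([-0.06, -0.05,  0.24]), 'ang deg', array([-6.58,  1.6 , 19.04]))
70 ('xyz cm', array([-0.06, -0.05,  0.24]), 'ang deg', array([-9.66,  1.  , 28.54]))
80 ('xyz cm', array([-0.06, -0.05,  0.24]), 'ang deg', array([-12.73,   0.38,  38.03]))
84 ('xyz cm', array([-0.06, -0.05,  0.24]), 'ang deg', array([-13.96,   0.13,  41.83]))
```

To row units: 0.24 cm / 75 = 0.0032, -0.06 cm / 75 = -0.0008, 19.04 degrees / 180 = 0.1058.

>>> carry_out(angular=[[-0.0022, 0.0153, 0], [-0.0194, 0.0122, 0.053], [-0.0366, 0.0089, 0.1058], [-0.0366, 0.0089, 0.1058]], xyz=[[-0.0008, -0.0004, 0.0032], [-0.0008, -0.0004, 0.0032], [-0.0008, -0.0004, 0.0032], [-0.0008, -0.0004, 0.0032]], gripper=[2.15, 2.15, 2.15, 2.15])

```text
clock: 11.3
tool_pos: [0.4092, 0.0835, 0.1399]
orientation: [[0.314, 0.907, 0.282], [0.938, -0.342, 0.053], [0.145, 0.248, -0.958]]
wrist_force: [0.3, 0.6, -0.7]
grip_width: 0.248
grasp_force: 0.1
```

```bash
python3 st.py
```

```text
11.3 pos [0.4092 0.0835 0.1399] lidpos mm [-141.3766    1.9827   16.1591] F world [ 0.3079  0.628  -0.6641] F lid [ 0.1711  0.561  -0.7656] T lid [-0.      0.1276 -0.0225] w 21.214825740527743 0.09966004137140771 qv 0.04238927205688919 q [-0.0087 -0.3555  2.3575  0.0741  0.8553  0.292 ]
```

Smooth, little force. Turn on to the stop.

To row units: -0.05 cm / 75 = -0.0007, 0.02 cm / 75 = 0.0003, 20 degrees / 180 = 0.1111.

>>> carry_out(angular=[[-0.0167, -0.0033, 0.0528], [-0.0278, -0.0056, 0.0861], [-0.0361, -0.0072, 0.1111], [-0.0361, -0.0072, 0.1111]], xyz=[[0.0001, -0.0007, 0], [0.0003, -0.0007, 0], [0.0003, -0.0007, 0], [0.0003, -0.0007, 0]], gripper=[2.15, 2.15, 2.15, 2.15])

```text
clock: 11.8
tool_pos: [0.4089, 0.0832, 0.1396]
orientation: [[-0.029, 0.958, 0.285], [0.999, 0.017, 0.045], [0.038, 0.286, -0.957]]
wrist_force: [-2.4, 1.4, 0.2]
grip_width: 0.251
grasp_force: 1.4
```

```bash
sed -i 's/print(s\[/A=np.degrees(np.arctan2(*(Rw.T@np.array(s["orientation"]))[[1,0],0])); print("turn",A,s[/' st.py; python3 st.py
```

```text
turn 80.89984141520885 11.8 pos [0.4089 0.0832 0.1396] lidpos mm [-141.7324    1.7826   16.0504] F world [-2.352   1.3777  0.1776] F lid [-1.8814  1.7852  0.8574] T lid [ 0.2113  0.3293 -0.0222] w 21.474839333179702 1.3551469429512508 qv 0.008006972744623144 q [-0.0015 -0.3573  2.3596  0.0605  0.8507 -0.0584]
```

To row units: -0.03 cm / 75 = -0.0004, -0.01 cm / 75 = -0.0001, 5 degrees / 180 = 0.0278.

>>> carry_out(angular=[[-0.0044, -0.0008, 0.0139], [-0.0083, -0.0017, 0.0278], [-0.0083, -0.0017, 0.0278]], xyz=[[-0.0004, 0.0003, -0.0001], [-0.0004, 0.0003, -0.0001], [-0.0004, 0.0003, -0.0001]], gripper=[2.15, 2.15, 2.15])

```text
clock: 12.18
tool_pos: [0.4088, 0.0834, 0.1397]
orientation: [[-0.116, 0.951, 0.287], [0.993, 0.107, 0.045], [0.012, 0.29, -0.957]]
wrist_force: [-2.2, 0.9, 0.3]
grip_width: 0.252
grasp_force: 10.0
```

```bash
python3 st.py
```

```text
turn 86.07352205964389 12.175 pos [0.4088 0.0834 0.1397] lidpos mm [-141.7508    1.9379   16.1019] F world [-2.1789  0.935   0.3428] F lid [-1.7421  1.3183  0.9831] T lid [ 0.2127  0.3724 -0.3438] w 21.482138930547688 10.001380231697112 qv 0.0033120804276736506 q [-0.0014 -0.3587  2.3607  0.061   0.8493 -0.149 ]
```

To row units: -0.03 cm / 75 = -0.0004, -0.01 cm / 75 = -0.0001, -5 degrees / 180 = -0.0278.

>>> carry_out(angular=[[0.0083, 0.0017, -0.0278], [0.0083, 0.0017, -0.0278], [0.0083, 0.0017, -0.0278], [0.0083, 0.0017, -0.0278]], xyz=[[-0.0004, 0, -0.0001], [-0.0004, 0, -0.0001], [-0.0004, 0, -0.0001], [-0.0004, 0, -0.0001]], gripper=[2.15, 2.1, 2.05, 1.95], grip_force=20)

```text
clock: 12.68
tool_pos: [0.4088, 0.0831, 0.1399]
orientation: [[-0.032, 0.958, 0.286], [0.999, 0.02, 0.045], [0.037, 0.287, -0.957]]
wrist_force: [-2.3, -1.6, -1.1]
grip_width: 0.235
grasp_force: 16.5
```

```bash
python3 st.py
```

```text
turn 81.09197688575902 12.675 pos [0.4088 0.0831 0.1399] lidpos mm [-141.7537    1.7174   16.296 ] F world [-2.3239 -1.6033 -1.0535] F lid [-2.7822 -1.1505 -0.129 ] T lid [-0.0883  0.5476 -0.1368] w 20.0832200855049 16.506440341472626 qv 0.0025709428895213295 q [-0.0014 -0.3587  2.3603  0.0599  0.8504 -0.0612]
```

```bash
cat > arc.py <<'E'
from station import ctrl
from h import *
import sys
s=ctrl.get_state(); H=lid2w(PL,0,[0,0,0])[0]; Y=pose(*PL)[0][:,1]; p=np.array(s['tool_pos'])
T=np.array(s['orientation']); tilt=-T[:,2]
Rw=pose(*PL)[0]; v=(p-H)@Rw; rad=v*[1,0,1]; rad/=np.linalg.norm(rad); tan=np.array([rad[2],0,-rad[0]]) # rad: outward from hinge, tan: opening
f=s['wrist_force']@Rw; c=Rw@np.c_[rad,tan]
print(s['clock'],'tool lean deg',np.degrees(np.arctan2(-(tilt@Rw)[0],(tilt@Rw)[2])),'F rad,tan,y',f@rad,f@tan,f[1],'radius',np.linalg.norm(v*[1,0,1]),'rad_w',c[:,0],'tan_w',c[:,1],'w',s['grip_width']*85.4,s['grasp_force'],'T',s['ft_torque']@Rw,'qv',np.abs(s['joint_velocities']).max())
for d in map(float,sys.argv[1:]):
    R=Ro.from_rotvec(np.radians(d)*Y).as_matrix()
    print(d,((H+R@(p-H)-p)*100).round(2).tolist(),(d*Y).round(2).tolist())
E
python3 arc.py 2 4 6 8
```

```text
12.675 tool lean deg 16.83466378904272 F rad,tan,y 2.7492917982637897 -0.44593635197983716 -1.1505286070975986 radius 0.14268728443899037 rad_w [-0.9578 -0.1785 -0.2252] tan_w [-0.2214 -0.0412  0.9743] w 20.0832200855049 16.506440341472626 T [-0.0373  0.5476 -0.1584] qv 0.0025709428895213295
2.0 [-0.1, -0.02, 0.49] [-0.37, 1.97, 0.0]
4.0 [-0.19, -0.03, 0.98] [-0.73, 3.93, 0.0]
6.0 [-0.26, -0.05, 1.47] [-1.1, 5.9, 0.0]
8.0 [-0.31, -0.06, 1.97] [-1.47, 7.86, 0.0]
```

To row units: 1.46 cm / 75 = 0.0195, -0.05 cm / 75 = -0.0007, 5.9 degrees / 180 = 0.0328.

>>> carry_out(angular=[[-0.0021, 0.0109, 0], [-0.0041, 0.0218, 0], [-0.0061, 0.0328, 0], [-0.0061, 0.0328, 0]], xyz=[[-0.0019, -0.0003, 0.0064], [-0.0031, -0.0004, 0.0129], [-0.004, -0.0007, 0.0195], [-0.004, -0.0007, 0.0195]], gripper=[1.8, 1.8, 1.8, 1.8], grip_force=25)

```text
clock: 13.18
tool_pos: [0.4063, 0.0827, 0.1548]
orientation: [[-0.029, 0.982, 0.187], [0.999, 0.025, 0.026], [0.021, 0.187, -0.982]]
wrist_force: [-1.9, -0.6, 0.7]
grip_width: 0.232
grasp_force: 25.9
```

```bash
python3 arc.py 2.5 5 7.5 10
```

```text
13.175 tool lean deg 10.856090873242692 F rad,tan,y 1.8356584291032827 0.9044455525613823 -0.2487254213251343 radius 0.14265856324960655 rad_w [-0.9759 -0.1818 -0.1209] tan_w [-0.1188 -0.0221  0.9927] w 19.79504092831132 25.90045541524887 T [-0.0617  0.5075 -0.1971] qv 0.024955610982268915
2.5 [-0.06, -0.01, 0.62] [-0.46, 2.46, 0.0]
5.0 [-0.09, -0.02, 1.24] [-0.92, 4.92, 0.0]
7.5 [-0.1, -0.02, 1.86] [-1.37, 7.37, 0.0]
10.0 [-0.08, -0.02, 2.49] [-1.83, 9.83, 0.0]
```

To row units: 2.49 cm / 75 = 0.0332, 1.86 cm / 75 = 0.0248, 9.83 degrees / 180 = 0.0546.

>>> carry_out(angular=[[-0.0026, 0.0137, 0], [-0.0051, 0.0273, 0], [-0.0076, 0.0409, 0], [-0.0102, 0.0546, 0], [-0.0102, 0.0546, 0]], xyz=[[-0.0012, -0.0003, 0.0083], [-0.0016, -0.0003, 0.0165], [-0.0017, -0.0003, 0.0248], [-0.0015, -0.0003, 0.0332], [-0.0015, -0.0003, 0.0332]], gripper=[1.8, 1.8, 1.8, 1.8, 1.8])

```text
clock: 13.8
tool_pos: [0.4055, 0.0825, 0.1796]
orientation: [[-0.028, 0.999, 0.018], [1.0, 0.028, -0.006], [-0.006, 0.017, -1.0]]
wrist_force: [-0.5, -0.3, 0.2]
grip_width: 0.23
grasp_force: 26.0
```

```bash
python3 arc.py 2.5 5 7.5 10
```

```text
13.8 tool lean deg 0.9307774959808287 F rad,tan,y 0.5425074293094142 0.14663326080289546 -0.1890227652958796 radius 0.1425993940191347 rad_w [-0.9817 -0.1829  0.0534] tan_w [0.0525 0.0098 0.9986] w 19.67381372610005 25.990710854530334 T [-0.0804  0.2919 -0.2412] qv 0.02424649161334732
2.5 [0.05, 0.01, 0.62] [-0.46, 2.46, 0.0]
5.0 [0.12, 0.02, 1.24] [-0.92, 4.92, 0.0]
7.5 [0.22, 0.04, 1.85] [-1.37, 7.37, 0.0]
10.0 [0.34, 0.06, 2.46] [-1.83, 9.83, 0.0]
```

To row units: 2.46 cm / 75 = 0.0328, 1.85 cm / 75 = 0.0247, 9.83 degrees / 180 = 0.0546.

>>> carry_out(angular=[[-0.0026, 0.0137, 0], [-0.0051, 0.0273, 0], [-0.0076, 0.0409, 0], [-0.0102, 0.0546, 0], [-0.0102, 0.0546, 0]], xyz=[[0.0007, 0.0001, 0.0083], [0.0016, 0.0003, 0.0165], [0.0029, 0.0005, 0.0247], [0.0045, 0.0008, 0.0328], [0.0045, 0.0008, 0.0328]], gripper=[1.8, 1.8, 1.8, 1.8, 1.8])

```text
clock: 14.42
tool_pos: [0.409, 0.0831, 0.204]
orientation: [[-0.031, 0.988, -0.152], [0.999, 0.026, -0.037], [-0.033, -0.153, -0.988]]
wrist_force: [-0.6, -1.0, -0.6]
grip_width: 0.233
grasp_force: 25.9
```

```bash
python3 arc.py 2.5 5 7.5 10 12.5 15
```

```text
14.425 tool lean deg -9.012543322809645 F rad,tan,y 0.594920370447283 -0.7960792550379593 -0.8822138922986692 radius 0.14247910497032157 rad_w [-0.9579 -0.1785  0.2249] tan_w [0.2211 0.0412 0.9744] w 19.907377425627427 25.91183066368103 T [-0.1504  0.0713 -0.1776] qv 0.015653485893894495
2.5 [0.15, 0.03, 0.6] [-0.46, 2.46, 0.0]
5.0 [0.33, 0.06, 1.2] [-0.92, 4.92, 0.0]
7.5 [0.53, 0.1, 1.78] [-1.37, 7.37, 0.0]
10.0 [0.75, 0.14, 2.36] [-1.83, 9.83, 0.0]
12.5 [1.01, 0.19, 2.93] [-2.29, 12.29, 0.0]
15.0 [1.28, 0.24, 3.48] [-2.75, 14.75, 0.0]
```

To row units: 3.48 cm / 75 = 0.0464, 2.93 cm / 75 = 0.0391, 14.75 degrees / 180 = 0.0819.

>>> carry_out(angular=[[-0.0026, 0.0137, 0], [-0.0051, 0.0273, 0], [-0.0076, 0.0409, 0], [-0.0102, 0.0546, 0], [-0.0127, 0.0683, 0], [-0.0153, 0.0819, 0], [-0.0153, 0.0819, 0]], xyz=[[0.002, 0.0004, 0.008], [0.0044, 0.0008, 0.016], [0.0071, 0.0013, 0.0237], [0.01, 0.0019, 0.0315], [0.0135, 0.0025, 0.0391], [0.0171, 0.0032, 0.0464], [0.0171, 0.0032, 0.0464]], gripper=[1.8, 1.8, 1.8, 1.8, 1.8, 1.8, 1.8])

```text
clock: 15.3
tool_pos: [0.4219, 0.0854, 0.2383]
orientation: [[-0.045, 0.916, -0.398], [0.996, 0.013, -0.083], [-0.071, -0.4, -0.914]]
wrist_force: [1.0, -1.0, -3.7]
grip_width: 0.227
grasp_force: 25.6
```

```bash
python3 arc.py; python3 - <<'E'
from station import ctrl
from h import *
u,v=230,100
p=ctrl.capture('side'); c=cv2.resize(p['color'][v:v+150,u:u+200],None,fx=4,fy=4,interpolation=cv2.INTER_CUBIC)
for a,col in ((.7,(0,255,255)),(.8,(0,255,0))):
    q=(proj(p,lid2w(PL,a,[[0,.124,.001],[-.214,.124,.001],[-.214,-.124,.001],[0,-.124,.001]]))-[u,v]+.5)*4
    cv2.polylines(c,[np.round(q).astype(int)],False,col,1)
cv2.imwrite('pics/s6.png',c)
E
```

```text
15.3 tool lean deg -23.981170054605467 F rad,tan,y -2.398248969553574 -2.8931072591365767 -1.1471439179445198 radius 0.14219928748834818 rad_w [-0.8695 -0.162   0.4666] tan_w [0.4587 0.0855 0.8845] w 19.401434186464282 25.643785893917084 T [-0.2373 -0.2925 -0.0857] qv 0.015743438242969927
```

View pics/s6.png

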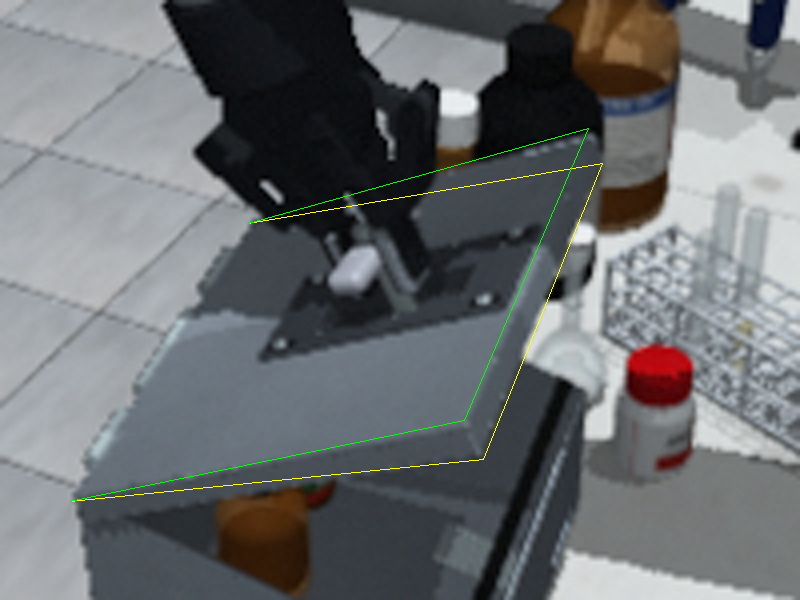

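To row units: 6.4 cm / 75 = 0.0853, 3.65 cm / 75 = 0.0487.

>>> carry_out(angular=[[0, 0, 0], [0, 0, 0], [0, 0, 0], [0, 0, 0], [0, 0, 0], [0, 0, 0], [0, 0, 0], [0, 0, 0]], xyz=[[0.0004, 0.0001, -0.0004], [0.0004, 0.0001, -0.0004], [0.0004, 0.0001, -0.0004], [0.0004, 0.0001, -0.0004], [0.0067, 0.0013, 0.0147], [0.0213, 0.0044, 0.0487], [0.0373, 0.0077, 0.0853], [0.0373, 0.0077, 0.0853]], gripper=[2.2, 3, 4, 4.5, 4.5, 4.5, 4.5, 4.5])

```text
clock: 16.35
tool_pos: [0.4517, 0.0916, 0.306]
orientation: [[-0.045, 0.918, -0.394], [0.996, 0.013, -0.083], [-0.071, -0.396, -0.915]]
wrist_force: [-0.9, -0.2, -0.4]
grip_width: 0.525
grasp_force: 0.0
```

```bash
python3 arc.py
```

```text
16.35 tool lean deg -23.722569055740482 F rad,tan,y 0.18392610837895007 -1.0099020782016623 -0.01401262333348216 radius 0.16439509388668483 rad_w [-0.5697 -0.1061  0.815 ] tan_w [0.8012 0.1493 0.5795] w 44.853971548394604 0.0 T [ 0.0046 -0.2     0.0428] qv 0.0801204640628227
```

To row units: 5 cm / 75 = 0.0667, 3 cm / 75 = 0.04.

>>> carry_out(angular=[[0, 0, 0], [0, 0, 0], [0, 0, 0]], xyz=[[0.0133, 0.0027, 0.04], [0.0213, 0.004, 0.0667], [0.0213, 0.004, 0.0667]], gripper=[4.5, 4.5, 4.5])

```text
clock: 16.73
tool_pos: [0.4659, 0.0944, 0.3537]
orientation: [[-0.045, 0.916, -0.398], [0.996, 0.013, -0.083], [-0.071, -0.4, -0.914]]
wrist_force: [-0.8, 1.1, 0.2]
grip_width: 0.527
grasp_force: 0.0
```

```bash
python3 - <<'E'
from station import ctrl
from h import *
u,v=230,100
p=ctrl.capture('side'); c=cv2.resize(p['color'][v:v+150,u:u+200],None,fx=4,fy=4,interpolation=cv2.INTER_CUBIC)
for a,col in ((.7,(0,255,255)),(.8,(0,255,0))):
    q=(proj(p,lid2w(PL,a,[[0,.124,.001],[-.214,.124,.001],[-.214,-.124,.001],[0,-.124,.001]]))-[u,v]+.5)*4
    cv2.polylines(c,[np.round(q).astype(int)],False,col,1)
cv2.imwrite('pics/s7.png',c)
E
```

```text
(no output)
```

View pics/s7.png

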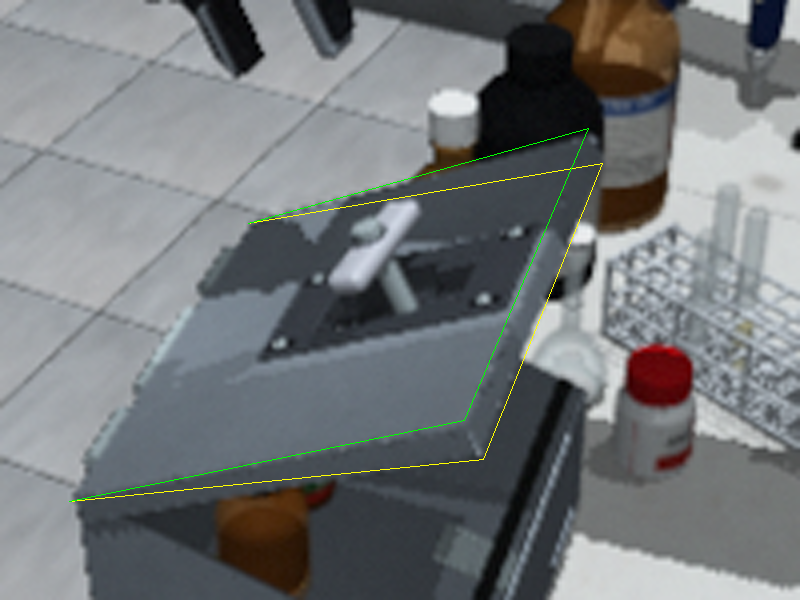

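The picture shows the lid standing at about 0.78 rad. The T-handle lies across the slope, from about (335,280) to (415,210), and the gripper is clear of it.

```bash
python3 -c "
from station import ctrl
print(ctrl.close_job())"
```

```text
the job is handed in; nothing more can be done
None
```

I handed in the job at about 17 s. The handle popped out and is turned to its stop, the lid stands open at about 45 degrees, and the robot touches nothing. Wrist side forces stayed under the 7 N sliding limit at every check, though I did not measure the locker's shift directly, and the hand-in gave no verdict.

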